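# Set the guide slot to the medium gauge

### The job

Turn the eccentric's handle on the slot jig so that the slot is right for the medium-width block of the three metal gauge blocks: it must go in freely, with a few millimetres of side play but no more than about 8 mm. Then check the setting: stand that gauge upright in the slot, right down on the base plate and near the middle of the slot's length, and let go. Leave the handle at that setting, and leave the small and the large gauge blocks where they are.

Things in the scene. Friction and masses are not known exactly. Their poses are not given: they have to be found in the camera images.
- jig: Slot jig, fixed: dark grey base plate 170 x 246 x 12 mm. Origin under it on the bench; x along the slot, y across it, z up. The slot lies between two steel rails 120 mm long (x -60 to 60), tops 48 mm above the bench, flared: each face leans back 8 mm over its top 14 mm. The +y rail is fixed, its slot face at y = 75 mm; the -y rail is moved. Slot centre line: y = 75 mm minus half the gap.
- eccentric (a joint): Eccentric bolt's angle, 0 to 1.4 rad, growing counter-clockwise from above; stays where left (0.35 N m to turn). Gap between the rails: 24 mm at 0 plus 18.5 mm per rad (32 at 0.43, 36 at 0.65, 40 at 0.86, 50 at 1.4). Three brass studs on the plate, 78 mm from the axis, show where its pointer aims when set for the small (0), medium (0.65, middle stud) and large gauge (1.4).
- handle (a point): On the bolt's axis (jig x = 10, y = -60 mm), half-way up its black bar handle, 46 mm above the bench. The bar is 14 mm thick, 85 mm long, 32 mm high (30 to 62 mm above the bench); its pointer end (white line) reaches 60 mm from the axis, the other 25 mm. This point's x axis turns with the bar, along it to the pointer end: at jig yaw + 2.44 rad + joint value.
- gauge_mid (a point): Medium gauge block, loose metal, about 0.17 kg: body 50 mm long (its x), 32 wide (y), 36 high; on top an upright grip tab 36 mm long (x), 12 thick (y), 36 high. 72 mm high in all; this point is its centre, 36 mm above its underside. Starts standing on the bench; in the slot its length lies along the slot, either way round.
- small_mid (a point): The small gauge block, of the same form, but 20 mm wide (y); the point is its centre, 36 mm above its underside. A bystander.
- large_mid (a point): The large gauge block, of the same form, but 46 mm wide (y); the point is its centre, 36 mm above its underside. A bystander.
Mind the look-alikes: they are no part of the job. What is shaped like the part that bears gauge_mid but purple or red is not meant.

How it is judged:
On the way:
1. the eccentric is set for the medium gauge (gap 32 to 40 mm) while that gauge is still clear of the slot (value of joint eccentric between 0.42 and 0.88 rad and (z of gauge_mid in the frame of jig above 0.085 m or y of gauge_mid in the frame of jig below -0.03 m)), for 0.2 s.
At the end, for the whole second after the job is handed in: The eccentric stands between 0.42 and 0.88 rad (gap about 32 to 40 mm), and the medium gauge stands upright (within 10 degrees) and at rest between the rails, down on the base plate (within 4 mm) and within 30 mm of the middle of the slot's length (value of joint eccentric between 0.42 and 0.88 rad and z of gauge_mid in the frame of jig between 0.044 and 0.052 m and x of gauge_mid in the frame of jig between -0.03 and 0.03 m and y of gauge_mid in the frame of jig between 0.048 and 0.062 m and angle between gauge_mid's own z axis and vertical below 0.17 rad and linear speed of gauge below 0.02 m/s); the robot touches nothing.
It fails at once if the small gauge block is moved by more than 20 mm (distance of small_mid from where it was at the start of the episode above 0.02 m).
It fails at once if the large gauge block is moved by more than 20 mm (distance of large_mid from where it was at the start of the episode above 0.02 m).
It also fails if it takes over 51 s, if anything falls off the work surface, if the arm or the gripper's body presses on something with over 40 N, if the wrist force passes 120 N, or if a joint passes its speed limit or range.

### The arm

A 6-joint arm with a two-finger parallel gripper is mounted at the origin on the work surface. World frame = base frame: x ahead of the robot, y to its left, z up, the work surface at z = 0. Lengths are in m, angles in rad, forces in N, time in s.
With the tool pointing down it reaches from about 0.35 to 0.95 m from the base axis. Payload 17.4 kg.
Tool frame: the origin (TCP) lies midway between the tips of the shut fingers; the grasp point (between the pads) lies 19 mm behind it (grasp_offset is the distance from the TCP to the grasp point, in m); z points along the fingers, y is the direction in which the jaws open and shut (so a half turn about z gives the same grasp; the last joint's range is limited). The gripper opens to 93 mm and grips with 3 to 60 N. Pads are 15 mm wide; open, the fingers measure 128 mm over their backs; the gripper's body (75 mm by 188 mm) begins 65 mm behind the grasp point.
Start: joints at [1.309, 0.116, 1.442, -0, 1.584, -0.038], TCP at [0.15, 0.658, 0.188] pointing down, gripper open.
Joint ranges: [-2.83, 2.83], [-0.83, 2.19], [0.07, 2.5], [-1.14, 4.28], [0.01, 3], [-2.97, 2.97]. Speed limits (rad/s): [1.89, 1.89, 2.22, 3.14, 3.14, 3.14].

### API

Orientations are given as a rotation vector (axis times angle).
In Python, from rig import observe, read_camera, close_job, search_frame, outline_of, grasp_offset gives the robot as it stands. The module is installed in compiled form; this text tells all that it offers.
- The arm moves only by the shell command python3 -m jog 'ROWS' [FORCE]. ROWS is JSON, one flat list of numbers, 7 for each row, row after row: the shift along the tool's x, y, z in cm, then the turn, a rotation vector about the tool's x, y, z in rad, then the finger opening in cm, from 0 to 9.3. In form: [x, y, z, wx, wy, wz, claw, x, y, z, wx, wy, wz, claw, ...]. A call has 1 to 20 rows; each row is the pose to reach, as a shift and turn from the pose commanded when the call began, along the tool's axes at that moment; what a row does not reach only later rows make up. A row lasts 1/10 s, in which the tool goes at most 50 mm and 8.59 degrees, less where a joint would pass 70% of its speed; a pose out of reach is approached as far as the arm can. A call with a gripper value outside its range is refused whole. The fingers move at their own pace and stop on an object; FORCE is the grip in N (left out, the last holds). Time passes only in rows, so rows that repeat a pose let the fingers close. It gives the time, the measured TCP pose, the force and the opening at its end, in the units of the state.
- observe(): the state, without advancing time (a new reading comes with each control period).
- read_camera(name): name is "scene" or "side" or "wrist"; returns a dict with "img" (420x560x3 uint8, red, green, blue), "range_z" (420x560 float32, m along the optical axis (not along the pixel's ray), 0 where there is no reading), "intrinsics" (3x3 intrinsics, pixels), "origin" and "attitude" of the camera in the world; the wrist camera has in their place "tool_from_camera" (4x4, takes a point from camera to tool coordinates, whose origin is the TCP and whose axes are the flange's). Camera axes: x right, y up, looking along -z (the intrinsics and any distortion apply to the point x, -y, -z); pixel columns grow to the right and rows downward; lengths in m; the calibration is good to about 2 mm. The wrist camera is an equidistant fisheye: a pixel r from the principal point sees the ray r / f radians off the axis. A picture is of the moment at which its call begins: read the wrist's pose just before it.
- close_job(): hands the job in, once; it reports no verdict.
Trained networks look in a picture, given as the dict that the camera call returned (one of the last four; its "shot" number tells which), for a name from the list of things; names that differ only in an ending like _2 or _b are one class to them, and where a whole thing is asked for, a point or a joint stands for the part that bears it (a point fixed in the world has none). Each returns a list of dicts, best first, with "conf" (0 to 1); they miss things now and then, are a little off and sometimes report something else, mostly with a low value. They report only what shows in the picture. A call takes as long as a camera call. They do not tell look-alikes from the thing itself.
- search_frame(picture, name): "centre" ([column, row] in pixels, amid what is visible of it).
- outline_of(picture, name): "mask" (420x560 bool, what is visible of it) and "centre" ([column, row] in pixels, amid what is visible of it).
The state is a dict: "time_s": time; "joint_pos": joint angles; "qvel": joint speeds; "tau": joint torques, N m; "tcp_pos": TCP position; "tool_rot": TCP orientation; "force": force on the tool from outside, world axes, zero at the start; "ft_torque": the same for the moment, N m; "opening": opening from 0.0 (shut) to 1.0 (fully open).
Only numpy, scipy, OpenCV 4.12 (cv2) and the standard library are available. Lean on these libraries where they do the work, as an engineer would, in place of code of your own. Each camera call takes 0.05 s, during which the arm holds its last target. There are 200 camera calls.

## Working session

There is one attempt and no reset: what is moved stays moved. The work goes in short steps, Python scripts to look and compute and a shell command to move; the robot and the scene stay as the last step left them, time stands still between calls to the robot, and variables do not carry over. Pictures are saved under pics/ and viewed, about 8 in all and at most 12, crops included, and the job is handed in when it is done.

```bash
mkdir -p pics; cat > h.py <<'E'
import numpy as np, cv2
from rig import *
from scipy.spatial.transform import Rotation as R
def rot(a):
    a=np.array(a,float)
    if a.shape==(3,3): return a
    return (R.from_rotvec(a) if a.size==3 else R.from_quat(a)).as_matrix()
def cloud(p):
    K=np.array(p["intrinsics"]); z=p["range_z"]; v,u=np.mgrid[:420,:560]
    c=np.stack([(u-K[0,2])/K[0,0]*z,-(v-K[1,2])/K[1,1]*z,-z],-1)
    w=c@rot(p["attitude"]).T+np.array(p["origin"]); w[z<=0]=np.nan
    return w
def save(n,img): cv2.imwrite("pics/"+n,cv2.cvtColor(img,cv2.COLOR_RGB2BGR))
E
python3 - <<'E'
from h import *
s=observe(); print(s)
for n in("scene","side"):
    p=read_camera(n); w=cloud(p); save(n+"0.png",p["img"])
    print(n,p["intrinsics"],p["origin"],p["attitude"],{k:(v if np.size(v)<20 else '') for k,v in p.items() if k not in("img","range_z")}.keys())
    for t in("jig","eccentric","handle","gauge_mid","small_mid","large_mid"):
        for d in outline_of(p,t):
            q=w[d["mask"]]; q=q[~np.isnan(q[:,0])]
            print(t,round(d["conf"],2),np.round(d["centre"]),d["mask"].sum(),np.median(q,0).round(3) if len(q) else '',q.max(0).round(3) if len(q) else '')
E
```

```text
{'time_s': 0.0, 'joint_pos': array([ 1.30918003e+00,  1.16462679e-01,  1.44225529e+00, -2.79669561e-06,
        1.58397938e+00, -3.78033646e-02]), 'qvel': array([-0.00126648, -0.00023539, -0.00202127,  0.00044289, -0.00327109,
       -0.00136953]), 'tau': array([ 7.46677179e-04, -7.21261454e+01, -6.22603440e+01,  7.80110294e-02,
        2.39183754e-02, -7.58865986e-05]), 'tcp_pos': array([0.14976763, 0.65793823, 0.1872271 ]), 'tool_rot': array([-3.50813125e-01, -3.12178054e+00,  1.71641985e-03]), 'force': array([-0.42383806,  0.03112358,  0.81528345]), 'ft_torque': array([-0.05590704, -0.00337683,  0.00804615]), 'opening': 0.9970850395107627}
scene [[537.56596694   0.         279.23234331]
 [  0.         537.56596694 205.88065277]
 [  0.           0.           1.        ]] [0.8432319  0.42603206 0.66571931] [0.27091312 0.94952132 2.48241946] dict_keys(['intrinsics', 'origin', 'attitude', 'shot'])
jig 0.95 [378. 302.] 17836 [0.518 0.145 0.014] [0.59  0.248 0.067]
eccentric 0.71 [363. 256.] 1645 [0.504 0.088 0.046] [0.539 0.11  0.067]
handle 0.76 [365. 257.] 1667 [0.504 0.088 0.046] [0
[... 712 characters left out ...]
, 'origin', 'attitude', 'shot'])
jig 0.68 [257. 182.] 6034 [0.501 0.081 0.015] [0.59  0.28  0.074]
eccentric 0.59 [256. 180.] 984 [0.498 0.074 0.045] [0.539 0.169 0.067]
handle 0.9 [256. 180.] 883 [0.498 0.074 0.046] [0.539 0.111 0.067]
gauge_mid 0.86 [348. 265.] 1452 [ 0.619 -0.166  0.038] [ 0.661 -0.109  0.076]
gauge_mid 0.83 [352. 210.] 1129 [ 0.657 -0.03   0.037] [0.711 0.094 0.076]
gauge_mid 0.79 [288. 288.] 1389 [ 0.529 -0.196  0.038] [ 0.556 -0.091  0.075]
gauge_mid 0.77 [310. 227.] 1128 [ 0.574 -0.07   0.038] [ 0.604 -0.04   0.075]
small_mid 0.8 [235. 263.] 1301 [ 0.455 -0.144  0.038] [ 0.48  -0.043  0.076]
large_mid 0.81 [291. 347.] 2235 [ 0.521 -0.291  0.038] [ 0.554 -0.234  0.076]
```

View pics/scene0.png

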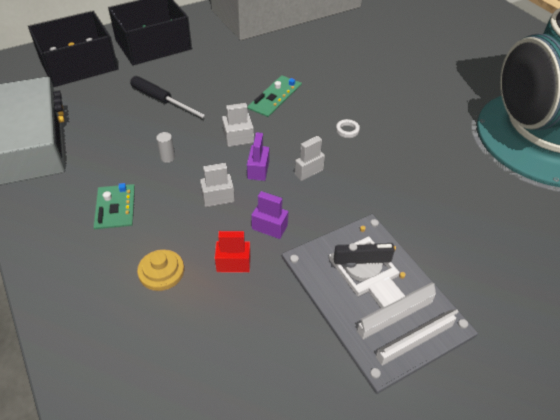

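View pics/side0.png

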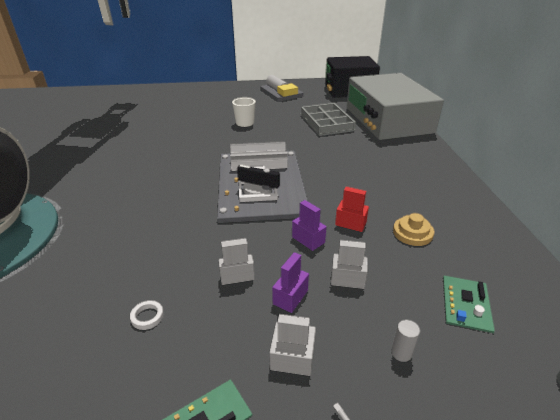

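Candidates for the medium gauge in scene: metal at (214,184), (310,158) and (237,125). The purple (257,160), purple (270,215) and red (232,252) blocks are look-alikes. By size, (214,184) should be medium, (310,158) small and (237,125) large. I'll measure the widths and take a close crop.

```bash
cat > m.py <<'E'
from h import *
def rect(q):
    (c,s,a)=cv2.minAreaRect(q[:,:2].astype(np.float32)*1000); s=np.array(s)
    if s[0]<s[1]: s=s[::-1]; a+=90
    return np.round(c,1),np.round(s,1),round((a+90)%180-90,1)
def near(w,x,y,r,z0,z1):
    q=w.reshape(-1,3); q=q[~np.isnan(q[:,0])]
    q=q[(np.hypot(q[:,0]-x,q[:,1]-y)<r)&(q[:,2]>z0)&(q[:,2]<z1)]
    return q
E
python3 - <<'E'
from m import *
P=[read_camera("scene"),read_camera("side")]; W=[cloud(p) for p in P]
A=np.concatenate([w.reshape(-1,3) for w in W])
for n,x,y in(("A",.622,-.155),("B",.456,-.137),("C",.524,-.28)):
    for nm,w in(("scene",W[0]),("side",W[1]),("both",A)):
        t=near(w,x,y,.045,.066,.08); b=near(w,x,y,.045,.030,.041); print(n,nm,"tab",len(t),*rect(t),"z",np.median(t[:,2]).round(4),"body",*rect(b))
m=outline_of(P[0],"jig")[0]["mask"]; q=W[0][m]; q=q[~np.isnan(q[:,0])]
print("plate",*rect(q[(q[:,2]>.008)&(q[:,2]<.018)]), np.median(q[(q[:,2]>.008)&(q[:,2]<.018),2]))
for nm,w in(("scene",W[0]),("side",W[1]),("both",A)):
    t=near(w,.504,.085,.09,.058,.07); print("handle",nm,len(t),*rect(t),np.median(t[:,2]))
    r=near(w,.53,.2,.12,.044,.053); print("railtops",nm,len(r),*rect(r))
# jig frame guess view
a=P[0]["img"][95:240,180:340]; b=P[0]["img"][215:360,280:440]
save("crop.png",cv2.resize(np.hstack([a,b]),None,fx=2.5,fy=2.5,interpolation=cv2.INTER_CUBIC))
E
```

```text
A scene tab 189 [ 621.1 -157.8] [35.7 14.4] -18.3 z 0.0726 body [ 620.9 -158.4] [49.8 36.3] -14.7
A side tab 241 [ 621.4 -157.9] [35.4 15. ] -11.8 z 0.0732 body [ 621.7 -158.1] [49.9 33.1] -15.5
A both tab 430 [ 621.2 -158. ] [36.  15.2] -13.4 z 0.0729 body [ 621.2 -158.4] [50.3 36.3] -14.7
B scene tab 159 [ 454.9 -138.7] [37.  15.1] 5.7 z 0.0728 body [ 453.6 -136.7] [51.  20.8] 2.1
B side tab 238 [ 454.7 -137.9] [35.9 13.4] 5.9 z 0.0733 body [ 455.  -138.9] [50.  20.4] 6.5
B both tab 397 [ 454.9 -138.7] [37.  15.1] 5.7 z 0.073 body [ 454.3 -138. ] [51.2 22.2] 5.9
C scene tab 146 [ 521.5 -281.9] [36.1 15.4] -11.5 z 0.0725 body [ 522.  -280.9] [51.  47.7] -13.3
C side tab 386 [ 522.6 -282. ] [35.9 12.9] -15.2 z 0.0735 body [ 522.6 -282.1] [50.  46.8] -14.8
C both tab 532 [ 522.1 -282. ] [37.4 15.4] -11.5 z 0.0733 body [ 522.2 -281.1] [51.2 48.6] -14.7
plate [504.4 124.7] [246.7 171.7] 90.0 0.013275277591127899
handle scene 545 [499.2  81.9] [84.2 16.1] -25.5 0.0629384639101318
railtops scene 1033 [504.4 151.1] [140.7 122.6] -89.9
handle side 260 [499.5  80.8] [84.  16.3] -27.9 0.06318826753305676
railtops side 395 [505.1 192.8] [118.6  57.4] 0.2
handle both 805 [499.3  81.3] [84.8 16.5] -27.2 0.0630220087558474
railtops both 1428 [504.5 151.1] [140.8 122.5] -89.8
```

View pics/crop.png

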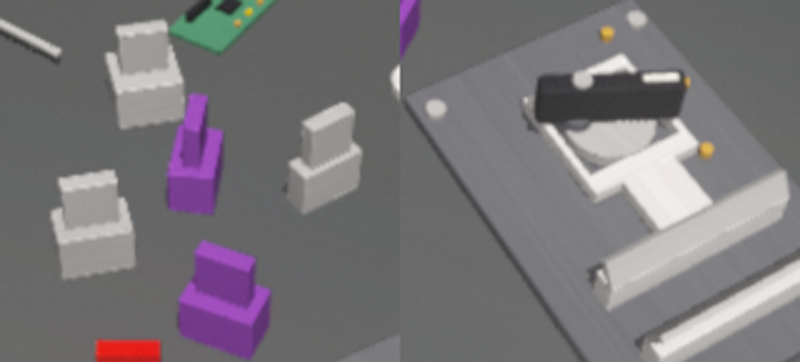

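```bash
python3 - <<'E'
from m import *
for n in("scene","side"):
    p=read_camera(n); q=cloud(p).reshape(-1,3); q=q[~np.isnan(q[:,0])]
    s=q[(abs(q[:,0]-.49)<.004)&(q[:,1]>.11)&(q[:,1]<.27)]; s=s[np.argsort(s[:,1])]
    print(n); print(' '.join(f"{a*1000:.0f}:{b*1000:.0f}" for a,b in s[::max(1,len(s)//110),1:]))
    s=q[(q[:,2]>.04)&(q[:,1]>.2)&(q[:,1]<.24)&(abs(q[:,0]-.5)<.08)]; print(s[:,0].min(),s[:,0].max())
    for d in search_frame(p,"eccentric")[:1]: print(d)
E
```

```text
scene
110:26 112:25 113:25 115:24 117:27 118:25 120:26 121:25 122:26 124:25 127:27 128:26 129:24 131:25 132:26 134:25 135:26 137:25 138:24 139:26 141:25 142:27 144:25 145:24 147:26 149:26 149:24 151:27 153:25 154:25 155:27 156:24 167:48 169:49 171:47 172:48 172:48 173:46 174:45 175:41 175:41 176:41 177:40 178:37 179:37 179:13 180:15 180:29 180:24 180:31 180:35 181:13 182:14 183:13 185:12 186:12 187:12 189:14 190:12 192:13 194:12 195:14 197:12 198:15 199:13 201:15 211:41 215:45 217:50 218:33 218:35 219:34 220:34 220:48 220:47 221:35 221:34 222:26 222:16 222:31 222:23 223:34 223:22 223:29 224:15 225:14 226:10 228:14 229:16 231:14 232:13 233:12 234:11 236:13 237:14 238:14 240:10 240:13 242:14 242:13 244:13 245:15 246:11 247:13 247:6 247:-0 248:11 248:4 249:2 250:1 252:1 253:3 254:-0 255:1 256:1 258:1 259:2 260:1 261:0 262:0 263:2 264:0 266:1 267:1 268:2 269:1
0.443797257225546 0.5649931533576977
{'centre': [361.9, 257.1], 'conf': 0.56}
side
163:26 163:26 165:25 165:25 165:27 165:27 166:36 166:36 166:29 166:31 167:29 167:35 167:33 167:33 167:35 167:31 167:28 168:26 168:26 168:30 168:38 168:30 168:37 168:37 168:32 169:49 169:49 169:27 169:32 170:50 170:46 170:48 170:46 171:50 171:36 171:45 171:45 171:43 173:37 173:49 174:41 174:36 174:41 175:36 175:41 175:38 176:36 176:38 176:37 177:37 208:38 208:33 209:37 209:35 209:32 211:31 211:38 211:34 211:31 211:36 211:38 211:33 212:43 212:38 212:43 212:43 212:45 213:33 213:38 213:40 213:40 213:40 214:39 214:34 214:47 215:42 216:44 216:44 216:43 216:46 216:48 217:45 217:50 217:47 218:44 219:51 219:49 220:46 220:48 221:48 221:45 224:49
0.44534269208870125 0.5640483917487626
{'centre': [257.2, 179.1], 'conf': 0.78}
```

```bash
cat > go.py <<'E'
from h import *
def go(pos,jaw,tag=""):
    """shift (cm, tool axes) and turn for a tool-down TCP pose with jaw line at angle jaw (deg, world)"""
    s=observe(); M=rot(s["tool_rot"]); best=None
    for k in(0,180):
        a=np.radians(jaw+k); y=np.array([np.cos(a),np.sin(a),0]); z=np.array([0,0,-1.]); T=np.stack([np.cross(y,z),y,z],1)
        w=R.from_matrix(M.T@T).as_rotvec()
        if best is None or np.linalg.norm(w)<np.linalg.norm(best): best=w
    print(tag,"shift",(M.T@(np.array(pos)-s["tcp_pos"])*100).round(2),"turn",best.round(3))
def st():
    s=observe(); M=rot(s["tool_rot"]); print("t",s["time_s"],"tcp",s["tcp_pos"].round(4),"jaw",np.degrees(np.arctan2(M[1,1],M[0,1])).round(1),"x",M[:,0].round(2),"F",s["force"].round(1),"op",round(s["opening"]*93,1),"q",s["joint_pos"].round(2))
E
python3 - <<'E'
from go import *
st()
ax=np.array([.5146,.0735]); a=np.radians(153); g=ax+.036*np.array([np.cos(a),np.sin(a)])
print(g)
go([*g,.10],63,"above handle"); go([*g,.036],63,"at")
E
```

```text
t 1.05 tcp [0.1498 0.6581 0.1879] jaw 77.2 x [-0.98  0.22  0.  ] F [-0.2  0.6 -1.2] op 93.1 q [ 1.31  0.12  1.44  0.    1.58 -0.04]
[0.48252377 0.08984366]
above handle shift [-45.06 -48.03   8.79] turn [-0.    -0.     0.247]
at shift [-45.06 -48.03  15.19] turn [-0.    -0.     0.247]
```

```bash
python3 -m jog '[-45,-48,8.8,0,0,0.247,5, -45,-48,8.8,0,0,0.247,5, -45,-48,8.8,0,0,0.247,5, -45,-48,8.8,0,0,0.247,5, -45,-48,8.8,0,0,0.247,5, -45,-48,8.8,0,0,0.247,5, -45,-48,8.8,0,0,0.247,5, -45,-48,8.8,0,0,0.247,5, -45,-48,8.8,0,0,0.247,5, -45,-48,8.8,0,0,0.247,5, -45,-48,8.8,0,0,0.247,5, -45,-48,8.8,0,0,0.247,5, -45,-48,8.8,0,0,0.247,5, -45,-48,8.8,0,0,0.247,5, -45,-48,8.8,0,0,0.247,5, -45,-48,8.8,0,0,0.247,5, -45,-48,8.8,0,0,0.247,5, -45,-48,8.8,0,0,0.247,5]'; python3 - <<'E'
from go import *
st(); go([.4825,.0898,.036],63)
p=read_camera("wrist"); save("w1.png",p["img"])
E
```

```text
time_s: 2.85
tcp_pos: [0.4817, 0.0914, 0.1003]
tool_rot: [0.73, 3.055, 0.0]
force: [0.2, -0.8, -0.1]
opening: 0.54
t 2.85 tcp [0.4817 0.0914 0.1003] jaw 63.1 x [-0.89  0.45 -0.  ] F [ 0.2 -0.8 -0.1] op 50.2 q [ 0.14 -0.26  1.94  0.    1.46 -0.97]
 shift [-0.14 -0.11  6.43] turn [0.    0.    0.002]
```

View pics/w1.png

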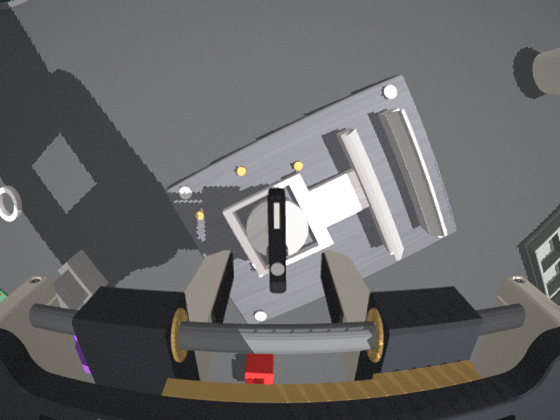

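```bash
python3 -m jog '[0,0,3,0,0,0,5, 0,0,5,0,0,0,5, 0,0,6.4,0,0,0,5, 0,0,6.4,0,0,0,5, 0,0,6.4,0,0,0,0, 0,0,6.4,0,0,0,0, 0,0,6.4,0,0,0,0, 0,0,6.4,0,0,0,0, 0,0,6.4,0,0,0,0, 0,0,6.4,0,0,0,0, 0,0,6.4,0,0,0,0, 0,0,6.4,0,0,0,0]' 40; python3 - <<'E'
from go import *
st()
E
```

```text
time_s: 4.1
tcp_pos: [0.4821, 0.0903, 0.0359]
tool_rot: [-0.733, -3.055, 0.0]
force: [-0.0, 0.6, -0.1]
opening: 0.003
t 4.1 tcp [0.4821 0.0903 0.0359] jaw 63.0 x [-0.89  0.45  0.  ] F [-0.   0.6 -0.1] op 0.3 q [ 0.13 -0.21  2.01  0.    1.35 -0.97]
```

```bash
python3 - <<'E'
from go import *
p=read_camera("wrist"); q=read_camera("scene")
save("w2.png",np.hstack([cv2.resize(p["img"],(400,300)),cv2.resize(q["img"][190:370,260:500],(400,300))]))
T=p["tool_from_camera"]; print(T.round(3),p["intrinsics"])
E
```

```text
[[ 0.     0.955  0.297  0.084]
 [ 1.    -0.    -0.    -0.001]
 [-0.     0.297 -0.955 -0.196]
 [ 0.     0.     0.     1.   ]] [[325.1922621    0.         276.77020066]
 [  0.         325.1922621  212.01181312]
 [  0.           0.           1.        ]]
```

View pics/w2.png

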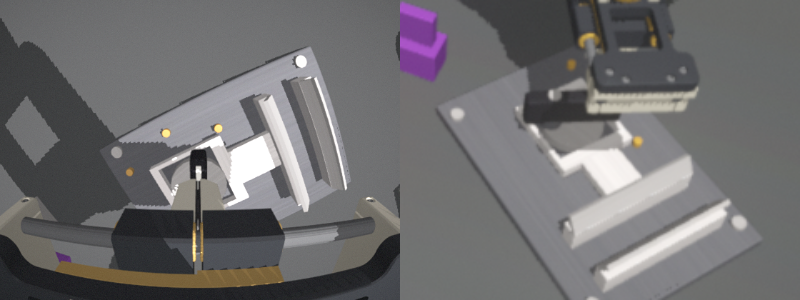

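```bash
python3 -m jog '[0,-0.27,0,0,0,-0.075,0, -0.04,-0.54,0,0,0,-0.15,0, -0.04,-0.54,0,0,0,-0.15,0]' 50; python3 - <<'E'
from go import *
st(); p=read_camera("wrist"); save("w3.png",p["img"][120:420,130:430])
E
```

```text
time_s: 4.5
tcp_pos: [0.4799, 0.0851, 0.0359]
tool_rot: [-0.5, -3.102, 0.0]
force: [-0.5, -0.1, 0.0]
opening: 0.003
t 4.5 tcp [0.4799 0.0851 0.0359] jaw 71.7 x [-0.95  0.31  0.  ] F [-0.5 -0.1  0. ] op 0.3 q [ 0.12 -0.22  2.01 -0.    1.35 -1.13]
```

View pics/w3.png

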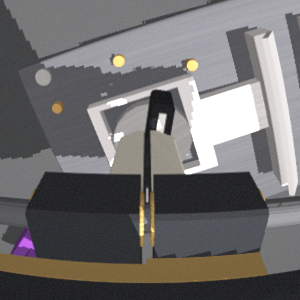

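```bash
python3 - <<'E'
from m import *
from go import *
s=observe(); p=read_camera("wrist"); z=p["range_z"]; K=p["intrinsics"]; v,u=np.mgrid[:420,:560]
dx,dy=u-K[0,2],v-K[1,2]; r=np.hypot(dx,dy)+1e-9; th=r/K[0,0]
c=np.stack([np.tan(th)*dx/r*z,-np.tan(th)*dy/r*z,-z],-1)
T=p["tool_from_camera"]; t=c@T[:3,:3].T+T[:3,3]; w=t@rot(s["tool_rot"]).T+s["tcp_pos"]; w[z<=0]=np.nan
for rr in range(200,320,8): print(rr,[ (w[rr,cc]*1000).round().tolist() for cc in(265,278,285,292)])
q=cloud(read_camera("scene"))
h=near(q,.504,.085,.09,.045,.075); print(rect(h))
for lo in range(20,130,10):
    n=near(q,.48,.085,.03,lo/1000,lo/1000+.01); print(lo,len(n),n.mean(0).round(3) if len(n) else '')
E
```

```text
200 [[454.0, 85.0, 11.0], [457.0, 93.0, 11.0], [459.0, 98.0, 11.0], [460.0, 103.0, 12.0]]
208 [[460.0, 83.0, 13.0], [461.0, 92.0, 18.0], [461.0, 97.0, 24.0], [462.0, 101.0, 24.0]]
216 [[462.0, 82.0, 23.0], [468.0, 90.0, 12.0], [459.0, 97.0, 46.0], [461.0, 101.0, 44.0]]
224 [[469.0, 80.0, 18.0], [467.0, 90.0, 34.0], [459.0, 97.0, 60.0], [461.0, 100.0, 58.0]]
232 [[473.0, 79.0, 24.0], [466.0, 90.0, 49.0], [464.0, 95.0, 59.0], [465.0, 99.0, 61.0]]
240 [[478.0, 77.0, 25.0], [468.0, 90.0, 58.0], [468.0, 94.0, 61.0], [469.0, 98.0, 63.0]]
248 [[484.0, 75.0, 25.0], [472.0, 88.0, 60.0], [473.0, 92.0, 60.0], [473.0, 96.0, 63.0]]
256 [[469.0, 82.0, 73.0], [472.0, 88.0, 70.0], [472.0, 92.0, 73.0], [473.0, 96.0, 74.0]]
264 [[469.0, 82.0, 82.0], [473.0, 88.0, 79.0], [472.0, 92.0, 82.0], [473.0, 95.0, 84.0]]
272 [[469.0, 82.0, 92.0], [473.0, 88.0, 88.0], [472.0, 92.0, 91.0], [474.0, 95.0, 91.0]]
280 [[469.0, 83.0, 100.0], [472.0, 88.0, 97.0], [472.0, 91.0, 99.0], [473.0, 95.0, 100.0]]
288 [[469.0, 83.0, 108.0], [472.0, 88.0, 105.0], [472.0, 91.0, 106.0], [472.0, 94.0, 108.0]]
296 [[444.0, 93.0, 156.0], [472.0, 88.0, 111.0], [446.0, 98.0, 156.0], [447.0, 100.0, 156.0]]
304 [[444.0, 94.0, 161.0], [472.0, 88.0, 117.0], [446.0, 98.0, 161.0], [447.0, 100.0, 160.0]]
312 [[444.0, 94.0, 164.0], [472.0, 88.0, 123.0], [446.0, 98.0, 164.0], [447.0, 100.0, 164.0]]
(array([501. , 115.9]), array([117.2,  74.3]), -89.4)
20 330 [0.489 0.099 0.027]
30 97 [0.487 0.094 0.037]
40 131 [0.488 0.094 0.045]
50 106 [0.494 0.091 0.055]
60 183 [0.495 0.085 0.063]
70 43 [0.488 0.084 0.076]
80 70 [0.488 0.087 0.085]
90 69 [0.488 0.086 0.095]
100 57 [0.489 0.085 0.105]
110 6 [0.49  0.087 0.111]
120 1 [0.491 0.098 0.13 ]
```

```bash
python3 - <<'E'
from go import *
p=read_camera("side"); q=read_camera("scene")
save("s4.png",np.hstack([cv2.resize(p["img"][110:230,190:350],(400,300),interpolation=cv2.INTER_CUBIC),cv2.resize(q["img"][200:320,300:460],(400,300),interpolation=cv2.INTER_CUBIC)]))
E
```

```text
(no output)
```

View pics/s4.png

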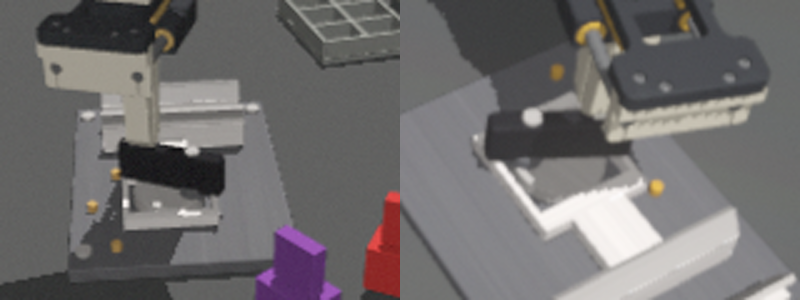

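```bash
cat > wr.py <<'E'
from m import *
from go import *
def wcloud():
    s=observe(); p=read_camera("wrist"); z=p["range_z"]; K=p["intrinsics"]; v,u=np.mgrid[:420,:560]
    dx,dy=u-K[0,2],v-K[1,2]; r=np.hypot(dx,dy)+1e-9; th=r/K[0,0]
    c=np.stack([np.tan(th)*dx/r*z,-np.tan(th)*dy/r*z,-z],-1)
    T=p["tool_from_camera"]; t=c@T[:3,:3].T+T[:3,3]; w=t@rot(s["tool_rot"]).T+s["tcp_pos"]; t[z<=0]=np.nan; w[z<=0]=np.nan
    return p,t,w
E
python3 -m jog '[0,0,-3,0,0,0,0, 0,0,-7,0,0,0,0, 0,0,-7,0,0,0,0]'
cat > tip.py <<'E'
from wr import *
st(); p,t,w=wcloud(); print("grasp_offset",grasp_offset)
f=t.reshape(-1,3); f=f[(abs(f[:,0])<.02)&(abs(f[:,1])<.07)&(f[:,2]<.03)&(f[:,2]>-.08)]*1000
for a in range(-80,30,6):
    b=f[(f[:,2]>=a)&(f[:,2]<a+6)]
    if len(b): print(a,len(b),b.min(0).round(),b.max(0).round())
E
python3 tip.py
python3 -m jog '[0,0,0,0,0,0,3, 0,0,0,0,0,0,3, 0,0,0,0,0,0,3, 0,0,0,0,0,0,3, 0,0,0,0,0,0,3]'; python3 tip.py
```

```text
time_s: 5.05
tcp_pos: [0.482, 0.0856, 0.1111]
tool_rot: [0.502, 3.095, 0.003]
force: [0.0, -0.4, -0.5]
opening: 0.006
t 5.05 tcp [0.482  0.0856 0.1111] jaw 71.6 x [-0.95  0.32 -0.01] F [ 0.  -0.4 -0.5] op 0.5 q [ 0.12 -0.27  1.93  0.    1.48 -1.13]
grasp_offset 0.0188
-80 182 [  8. -16. -80.] [ 10.  15. -74.]
-74 509 [  7. -17. -74.] [ 11.  16. -68.]
-68 431 [ -7. -16. -68.] [ 11.  16. -62.]
-62 423 [ -4. -16. -62.] [ 10.  16. -56.]
-56 351 [  8. -16. -56.] [ 10.  15. -50.]
-50 309 [  8. -15. -50.] [ 11.  14. -44.]
-44 267 [  8. -15. -44.] [ 11.  14. -38.]
-38 191 [  8. -14. -38.] [ 11.  13. -32.]
-32 52 [  7.  -8. -32.] [ 10.   7. -28.]
time_s: 5.6
tcp_pos: [0.4799, 0.0853, 0.1056]
tool_rot: [-0.502, -3.101, 0.0]
force: [0.0, 0.8, -0.2]
opening: 0.318
t 5.6 tcp [0.4799 0.0853 0.1056] jaw 71.6 x [-0.95  0.32  0.  ] F [ 0.   0.8 -0.2] op 29.6 q [ 0.12 -0.27  1.94  0.    1.47 -1.13]
grasp_offset 0.0188
-80 497 [ -7. -31. -80.] [ 11.  30. -74.]
-74 551 [ -7. -31. -74.] [ 11.  31. -68.]
-68 512 [ -8. -31. -68.] [ 11.  30. -62.]
-62 444 [ -7. -30. -62.] [ 11.  30. -56.]
-56 385 [ -7. -30. -56.] [ 11.  29. -50.]
-50 359 [ -7. -30. -50.] [ 10.  29. -44.]
-44 325 [ -7. -30. -44.] [ 10.  28. -38.]
-38 226 [ -7. -28. -38.] [ 10.  27. -32.]
-32 69 [ -2. -23. -32.] [ 10.  21. -29.]
```

The depth image shows the fingertips ending 29 mm behind the reported TCP. The fingers therefore closed above the bar. I'll command z 29 mm lower than nominal for all grasps.

```bash
python3 - <<'E'
from go import *
go([.4825,.0898,.1],63,"above"); go([.4825,.0898,.009],63,"at")
E
```

```text
above shift [-0.11  0.51  0.57] turn [-0.   -0.    0.15]
at shift [-0.11  0.51  9.67] turn [-0.   -0.    0.15]
```

```bash
python3 -m jog '[-0.1,0.5,0.5,0,0,0.15,5, -0.1,0.5,0.5,0,0,0.15,5, -0.1,0.5,3,0,0,0.15,5, -0.1,0.5,6,0,0,0.15,5, -0.1,0.5,8,0,0,0.15,5, -0.1,0.5,9.6,0,0,0.15,5, -0.1,0.5,9.6,0,0,0.15,5, -0.1,0.5,9.6,0,0,0.15,0, -0.1,0.5,9.6,0,0,0.15,0, -0.1,0.5,9.6,0,0,0.15,0, -0.1,0.5,9.6,0,0,0.15,0, -0.1,0.5,9.6,0,0,0.15,0, -0.1,0.5,9.6,0,0,0.15,0]' 40; python3 - <<'E'
from go import *
st()
E
```

```text
time_s: 6.95
tcp_pos: [0.4828, 0.0901, 0.0104]
tool_rot: [0.732, 3.054, 0.002]
force: [2.2, 4.0, 1.7]
opening: 0.148
t 6.95 tcp [0.4828 0.0901 0.0104] jaw 63.1 x [-0.89  0.45 -0.  ] F [2.2 4.  1.7] op 13.7 q [ 0.13 -0.19  2.03  0.    1.3  -0.97]
```

```bash
python3 -m jog '[0,-0.27,0,0,0,-0.075,0, -0.04,-0.54,0,0,0,-0.15,0, -0.09,-0.8,0,0,0,-0.225,0, -0.16,-1.06,0,0,0,-0.3,0, -0.25,-1.32,0,0,0,-0.375,0, -0.33,-1.5,0,0,0,-0.43,0, -0.33,-1.5,0,0,0,-0.43,0, -0.33,-1.5,0,0,0,-0.43,0]'; python3 - <<'E'
from go import *
st()
E
python3 -m jog '[0,0,0,0,0,0,5, 0,0,0,0,0,0,5, 0,0,0,0,0,0,5, 0,0,-4,0,0,0,5, 0,0,-8,0,0,0,5, 0,0,-12,0,0,0,5, 0,0,-12,0,0,0,5]'
python3 - <<'E'
from go import *
from m import *
st()
p=read_camera("side"); w=cloud(p); t=near(w,.5,.085,.09,.058,.07); print("handle",len(t),*rect(t))
q=w.reshape(-1,3); s=q[(abs(q[:,0]-.5)<.03)&(q[:,1]>.14)&(q[:,1]<.2)&(q[:,2]>.046)&(q[:,2]<.052)]; print("rail top y",np.percentile(s[:,1],[5,50,95]).round(4))
print(near(w,.6212,-.158,.045,.066,.08).mean(0),rect(near(w,.6212,-.158,.045,.066,.08)))
M=rot(observe()["tool_rot"]);
go([.6212,-.158,.12],75.3,"above gauge"); go([.6212,-.158,.015],75.3,"at gauge")
E
```

```text
time_s: 7.75
tcp_pos: [0.4794, 0.0756, 0.0103]
tool_rot: [0.063, 3.139, 0.002]
force: [6.2, 7.7, -0.9]
opening: 0.145
t 7.75 tcp [0.4794 0.0756 0.0103] jaw 87.7 x [-1.    0.04 -0.  ] F [ 6.2  7.7 -0.9] op 13.5 q [ 0.1  -0.2   2.04  0.    1.3  -1.43]
time_s: 8.45
tcp_pos: [0.4806, 0.0749, 0.1355]
tool_rot: [0.064, 3.134, 0.001]
force: [0.5, 0.2, -0.8]
opening: 0.542
t 8.45 tcp [0.4806 0.0749 0.1355] jaw 87.7 x [-1.    0.04 -0.01] F [ 0.5  0.2 -0.8] op 50.4 q [ 0.1  -0.29  1.91 -0.    1.52 -1.43]
handle 271 [498.2  73.2] [82.8 16.2] -3.1
rail top y [0.1602 0.162  0.1641]
[ 0.62113695 -0.15994262  0.07219385] (array([ 621.7, -157.5]), array([35.5, 14. ]), -14.2)
above gauge shift [-15.08 -22.69   1.3 ] turn [0.001 0.004 0.216]
at gauge shift [-15.04 -22.69  11.8 ] turn [0.001 0.004 0.216]
```

```bash
python3 -m jog '[-15,-22.7,1.3,0,0,0.216,5, -15,-22.7,1.3,0,0,0.216,5, -15,-22.7,1.3,0,0,0.216,5, -15,-22.7,1.3,0,0,0.216,5, -15,-22.7,1.3,0,0,0.216,5, -15,-22.7,1.3,0,0,0.216,5, -15,-22.7,1.3,0,0,0.216,5, -15,-22.7,1.3,0,0,0.216,5, -15,-22.7,1.3,0,0,0.216,5, -15,-22.7,1.3,0,0,0.216,5, -15,-22.7,1.3,0,0,0.216,5]'; python3 - <<'E'
from wr import *
st(); p,t,w=wcloud(); q=near(w,.6212,-.158,.04,.066,.08); print(rect(q),q[:,2].mean()); print("body",rect(near(w,.6212,-.158,.045,.03,.041)))
go([.6212,-.158,.014],75.3,"at gauge")
save("w5.png",p["img"])
E
```

```text
time_s: 9.6
tcp_pos: [0.6191, -0.1573, 0.1172]
tool_rot: [0.401, 3.115, -0.0]
force: [0.2, 0.8, -0.1]
opening: 0.54
t 9.6 tcp [ 0.6191 -0.1573  0.1172] jaw 75.3 x [-0.97  0.25 -0.  ] F [ 0.2  0.8 -0.1] op 50.2 q [-0.29  0.06  1.61  0.    1.47 -1.6 ]
(array([ 620.6, -157.9]), array([34.8, 11.3]), -14.7) 0.07076493856557643
body (array([ 621. , -157.9]), array([49.9, 32.1]), -14.1)
at gauge shift [-0.2   0.   10.33] turn [-0.     0.001  0.001]
```

View pics/w5.png

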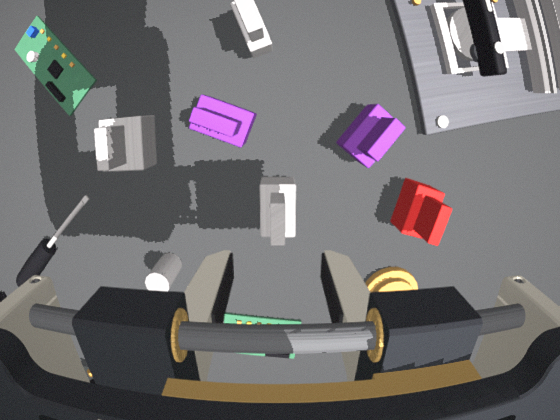

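The metal block at (278,210) is 32 mm wide, so it is the medium one, and it is centred between the fingers.

```bash
python3 -m jog '[-0.2,0,4,0,0,0,5, -0.2,0,7,0,0,0,5, -0.2,0,9,0,0,0,5, -0.2,0,10.3,0,0,0,5, -0.2,0,10.3,0,0,0,5, -0.2,0,10.3,0,0,0,0, -0.2,0,10.3,0,0,0,0, -0.2,0,10.3,0,0,0,0, -0.2,0,10.3,0,0,0,0, -0.2,0,10.3,0,0,0,0, -0.2,0,10.3,0,0,0,0, -0.2,0,10.3,0,0,0,0]' 40; python3 - <<'E'
from go import *
st()
E
python3 -m jog '[0,0,-3,0,0,0,0, 0,0,-7,0,0,0,0, 0,0,-11,0,0,0,0, 0,0,-14,0,0,0,0, 0,0,-14,0,0,0,0, 0,0,-14,0,0,0,0]'; python3 - <<'E'
from go import *
st(); go([.5046,.191,.155],90,"above slot")
E
```

```text
time_s: 10.85
tcp_pos: [0.6212, -0.1586, 0.014]
tool_rot: [-0.402, -3.116, 0.0]
force: [-0.9, 0.3, 1.0]
opening: 0.127
t 10.85 tcp [ 0.6212 -0.1586  0.014 ] jaw 75.3 x [-0.97  0.25 -0.  ] F [-0.9  0.3  1. ] op 11.8 q [-0.29  0.14  1.7  -0.    1.3  -1.6 ]
time_s: 11.45
tcp_pos: [0.6212, -0.1586, 0.1539]
tool_rot: [0.402, 3.115, -0.0]
force: [-0.4, 0.5, -1.7]
opening: 0.128
t 11.45 tcp [ 0.6212 -0.1586  0.1539] jaw 75.3 x [-0.97  0.25 -0.  ] F [-0.4  0.5 -1.7] op 11.9 q [-0.29  0.05  1.56 -0.    1.52 -1.6 ]
above slot shift [20.16 30.85 -0.12] turn [-0.     0.    -0.257]
```

```bash
python3 -m jog '[20.2,30.8,0,0,0,-0.257,0, 20.2,30.8,0,0,0,-0.257,0, 20.2,30.8,0,0,0,-0.257,0, 20.2,30.8,0,0,0,-0.257,0, 20.2,30.8,0,0,0,-0.257,0, 20.2,30.8,0,0,0,-0.257,0, 20.2,30.8,0,0,0,-0.257,0, 20.2,30.8,0,0,0,-0.257,0, 20.2,30.8,0,0,0,-0.257,0, 20.2,30.8,0,0,0,-0.257,0, 20.2,30.8,0,0,0,-0.257,0, 20.2,30.8,0,0,0,-0.257,0, 20.2,30.8,0,0,0,-0.257,0, 20.2,30.8,0,0,0,-0.257,0]'; python3 - <<'E'
from wr import *
st()
for n in("scene","side"):
    w=cloud(read_camera(n)); q=w.reshape(-1,3)
    b=near(w,.505,.191,.05,.135,.25); print(n,"gauge z min",b[:,2].min() if len(b) else '', "body rect",rect(near(w,.505,.191,.04,.155,.18)))
    for z0,z1 in((.016,.03),(.046,.051)):
        for y0,y1 in((.15,.192),(.192,.24)):
            s=q[(abs(q[:,0]-.5)<.05)&(q[:,1]>y0)&(q[:,1]<y1)&(q[:,2]>z0)&(q[:,2]<z1)]
            print(z0,y0,len(s),np.percentile(s[:,1],[2,50,98]).round(4) if len(s) else '')
p,t,w=wcloud(); r=near(w,.505,.185,.1,.044,.053)
for lo,hi in((.13,.19),(.19,.25)):
    s=r[(r[:,1]>lo)&(r[:,1]<hi)]; print("wrist rail top",len(s),np.percentile(s[:,1],[2,50,98]).round(4) if len(s) else '')
go([.5046,.191,.027],90,"down")
E
```

```text
time_s: 12.85
tcp_pos: [0.5042, 0.1901, 0.1539]
tool_rot: [-0.001, -3.142, 0.0]
force: [0.5, 0.3, -1.4]
opening: 0.126
t 12.85 tcp [0.5042 0.1901 0.1539] jaw 90.0 x [-1.  0.  0.] F [ 0.5  0.3 -1.4] op 11.7 q [ 0.31 -0.17  1.78 -0.    1.54 -1.26]
scene gauge z min 0.13991700218830916 body rect (array([504.3, 189.5]), array([50.9, 32.9]), -0.8)
0.016 0.15 255 [0.1709 0.1718 0.185 ]
0.016 0.192 239 [0.2217 0.2225 0.2282]
0.046 0.15 245 [0.1592 0.1632 0.1664]
0.046 0.192 267 [0.2157 0.219  0.2212]
side gauge z min 0.14204355513112854 body rect (array([503.8, 188.1]), array([49.3, 34.4]), 1.5)
0.016 0.15 223 [0.1515 0.1594 0.1619]
0.016 0.192 60 [0.2082 0.2106 0.2131]
0.046 0.15 116 [0.159  0.1623 0.1654]
0.046 0.192 125 [0.2138 0.2177 0.2208]
wrist rail top 542 [0.1601 0.1629 0.1666]
wrist rail top 645 [0.2164 0.2194 0.2222]
down shift [-0.05  0.06 12.7 ] turn [-0.  0. -0.]
```

```bash
python3 -m jog '[0,0.08,2,0,0,0,0, 0,0.08,5,0,0,0,0, 0,0.08,8,0,0,0,0, 0,0.08,9,0,0,0,0, 0,0.08,9.7,0,0,0,0, 0,0.08,10.4,0,0,0,0, 0,0.08,11.1,0,0,0,0, 0,0.08,11.7,0,0,0,0, 0,0.08,12.2,0,0,0,0, 0,0.08,12.6,0,0,0,0, 0,0.08,12.6,0,0,0,0, 0,0.08,12.6,0,0,0,0]'; python3 - <<'E'
from wr import *
st()
for n in("scene","side"):
    w=cloud(read_camera(n)); print(n,rect(near(w,.505,.191,.03,.053,.06)),rect(near(w,.5,.075,.05,.058,.067)))
E
```

```text
time_s: 14.2
tcp_pos: [0.5041, 0.1914, 0.0281]
tool_rot: [-0.0, 3.141, 0.0]
force: [0.2, -0.0, -1.7]
opening: 0.124
t 14.2 tcp [0.5041 0.1914 0.0281] jaw 90.0 x [-1. -0. -0.] F [ 0.2 -0.  -1.7] op 11.5 q [ 0.32 -0.09  1.91 -0.    1.32 -1.26]
scene (array([508.1, 202.5]), array([44.4, 31.2]), -42.2) (array([497.8,  74.5]), array([84.5, 14.9]), -0.3)
side (array([504.2, 187.6]), array([44.9, 22.8]), -4.2) (array([498.3,  73. ]), array([82.7, 16.4]), -1.4)
```

```bash
python3 -m jog '[0,0,0.1,0,0,0,0, 0,0,0.2,0,0,0,0, 0,0,0.2,0,0,0,0]'; python3 -m jog '[0,0,0,0,0,0,2, 0,0,0,0,0,0,3, 0,0,0,0,0,0,4, 0,0,0,0,0,0,4, 0,0,0,0,0,0,4, 0,0,-2,0,0,0,4, 0,0,-5,0,0,0,4, 0,0,-9,0,0,0,4, 0,0,-14,0,0,0,4, 0,0,-16,0,0,0,4, 0,0,-16,0,0,0,4, 0,0,-16,0,0,0,4]'; python3 - <<'E'
from wr import *
st()
for n in("scene","side"):
    p=read_camera(n); w=cloud(p); t=near(w,.505,.191,.035,.077,.09)
    print(n,"tab top",len(t),rect(t),np.median(t[:,2]),"body",rect(near(w,.505,.191,.03,.045,.0515)),"bar",rect(near(w,.5,.075,.05,.058,.067)))
    print("small/large",rect(near(w,.455,-.138,.045,.066,.08)),rect(near(w,.522,-.282,.045,.066,.08)))
    save(n+"9.png",p["img"])
a=cv2.imread("pics/scene9.png")[190:400,260:500]; b=cv2.imread("pics/side9.png")[100:240,190:350]
cv2.imwrite("pics/fin.png",np.hstack([cv2.resize(a,(400,350)),cv2.resize(b,(400,350))]))
E
```

```text
time_s: 14.6
tcp_pos: [0.5041, 0.1914, 0.026]
tool_rot: [-0.0, 3.141, 0.0]
force: [-1.3, 0.1, -0.6]
opening: 0.125
time_s: 15.8
tcp_pos: [0.504, 0.1914, 0.1855]
tool_rot: [0.0, -3.142, 0.0]
force: [-0.6, -0.4, -0.4]
opening: 0.432
t 15.8 tcp [0.504  0.1914 0.1855] jaw 90.0 x [-1. -0.  0.] F [-0.6 -0.4 -0.4] op 40.2 q [ 0.32 -0.18  1.74 -0.    1.59 -1.26]
scene tab top 302 (array([503.8, 190.7]), array([36.6, 12.9]), 0.4) 0.08473031031790601 body (array([506.8, 191.8]), array([59.4, 49.1]), -67.4) bar (array([497.5,  74.7]), array([84.3, 15. ]), -1.1)
small/large (array([ 453.8, -138.1]), array([38.1, 15.2]), 3.2) (array([ 521.7, -281.7]), array([36.1, 17.3]), -16.5)
side tab top 104 (array([504.6, 189.6]), array([33.6, 13.2]), -1.9) 0.08390593896220797 body (array([504.3, 183.2]), array([49.8, 44.1]), 0.7) bar (array([498.4,  74.3]), array([82.8, 16.8]), -0.8)
small/large (array([ 454.9, -138.2]), array([36. , 14.2]), 9.0) (array([ 522.8, -281.8]), array([35.9, 13.8]), -16.1)
```

View pics/fin.png

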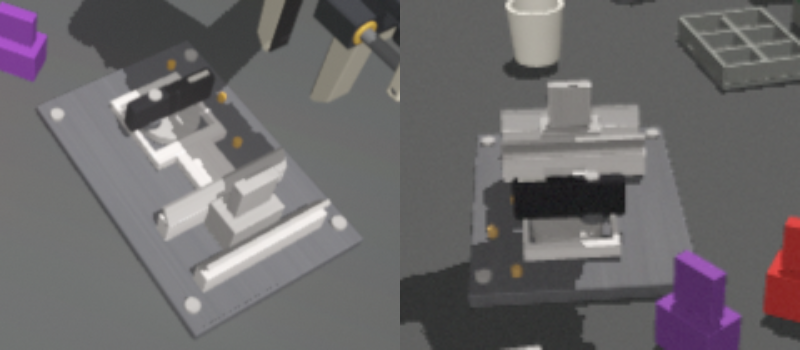

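```bash
python3 -c "
from rig import *
print(close_job())"
```

```text
the job is handed in; nothing more can be done
None
```

I set the eccentric for the medium gauge, stood that gauge in the slot, let go and handed the job in at about 16 s. No verdict was reported.

**What I did:**
- I turned the handle from about 0.23 to about 0.65 rad, which gives a gap of about 36 mm and roughly 4 mm of side play. The medium gauge was still on the bench at the time.
- I then picked up the metal block whose body measured 32 mm wide and lowered it into the slot. There was no noticeable contact force on the way down.

**Last checks, scene and side cameras:**
- **Gauge:** its tab top is at 84 mm, which matches sitting on the 12 mm plate. It is about 1 mm from the middle of the slot's length, at jig y of about 57 mm, and the pictures show it upright.
- **Handle:** the bar read 0.65 rad right after turning. The final readings were slightly higher, 0.68 to 0.69 rad, within the image noise and well inside 0.42 to 0.88.
- **Other gauges:** the small and large blocks read within about 1 mm of where they started.

**What failed or disagreed:**
- **First grasp:** it closed above the bar, because the fingertips end about 29 mm short of the reported TCP. The wrist depth image showed this, so I went 29 mm lower for every later grasp. The missed grasp moved nothing.
- **Jig origin:** it sits about 9 mm off the plate's centre across the slot, so I took it from the rails and the bar instead.

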